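Reassemble the spring-loaded spindle of a potter's bench wheel

TASK

Put the bench wheel's spindle back together: slide the tall spacer sleeve down the spindle onto the bearing, then the flat washer on top of it, then fit the slotted retaining cap over the spindle's head, press it down against the spring, turn it a quarter turn and let go so that it springs up and locks under the head. Go by feel and never push any of the parts with more than 20 N. The one big loose ring does not belong here, and the damp clay disc just beyond the spindle must stay where it is.

Things in the scene. Friction and masses are not known exactly. Their poses are not given: they have to be found in the camera images.
- base: Grey round foot of the spindle, 110 mm wide, 25 mm high, bolted down; origin on the spindle's axis at the table top, z up. From it rises a steel shaft 29 mm in diameter to a chamfered shoulder; above that a neck 12 mm in diameter, 15.5 mm long, then an oblong head 26 mm long (along this x axis) by 12 mm wide (along y) and 11.5 mm high, its upper 5.5 mm tapering.
- foot_top (a point): Centre of the foot's top, 25 mm up, axes as the foot. The spindle is set higher or lower each time, which no pose shows: the head's top is 129 to 153 mm above the table; the shoulder is 27 mm below it. Round the shaft a sprung plate carries the bearing (51 mm wide), its top 29.5 mm below the shoulder when unloaded; damped, it gives from about 5 N, then 1.2 N per mm.
- spacer: Steel spacer sleeve (the tall narrow ring), 42 mm outside, 31 mm bore, 22 mm tall; origin at the centre of its underside, z up its axis. It goes on first, down to the bearing; its top is then 7.5 mm below the shoulder.
- washer: Flat steel washer, 54 mm outside, 31 mm bore, 8 mm thick; origin at the centre of its underside, z up its axis. It goes on second, onto the spacer; its top is then 0.5 mm above the shoulder.
- cap: Aluminium retaining cap, round, 50 mm outside, 22 mm tall, right way up; origin at the centre of its underside, z up. Its lower 10 mm is a socket of 31 mm bore that takes the shaft; the upper 12 mm is a plate with a through slot 29 mm long (along this x axis) and 15 mm wide. In its top face, square across the slot, is a recess 3 mm deep, 15 mm wide, 30 mm long.
- cap_top (a point): Centre of the cap's top, axes as the cap. With its slot along the head, the cap drops over the head onto the washer. Pushed down 7 to 10.5 mm further against the spring (about 12 to 16 N; beyond that it hits the shoulder solidly) its top clears the head's underside; turn it 90 degrees either way, let go, and the spring lifts it 3 mm or more until the head lies in the recess.
- clay_disc: Damp tan clay disc 110 mm in diameter, 45 mm high, just beyond the spindle; origin at the centre of its underside. To be left alone.

How it is judged (in metres and radians):
On the way, in this order (a step that is already met when the one before it is completed fails the run):
1. the spacer sleeve is on the spindle, down at the bearing (horizontal distance between spacer and base below 0.004 m and angle between spacer's own z axis and vertical below 0.12 rad and z of spacer in the frame of base below 0.1 m and contact force between spacer and base above 0.3 N), for 0.2 s.
2. the flat washer is on the spindle, lying on the spacer (all of step 1 and horizontal distance between washer and base below 0.004 m and z of washer in the frame of spacer between 0.02 and 0.024 m), for 0.2 s.
At the end, for the whole second after the job is handed in: Spacer, washer and cap are stacked in that order on the spindle (axes within 4 mm, upright within 7 degrees, each resting on the one below within 2 mm), the cap at rest, its slot square to the head within 0.2 rad, and the spring presses it up against the head with more than 3 N (all of step 2 and horizontal distance between cap and base below 0.004 m and angle between cap's own z axis and vertical below 0.12 rad and z of cap in the frame of washer between 0.006 and 0.01 m and angle between the x axis of cap and the y axis of base, either way round below 0.2 rad and contact force between cap and base above 3 N and linear speed of cap below 0.02 m/s); the robot touches nothing.
It fails at once if a part is pushed onto the spindle, or onto the part below it, with more than 20 N (contact force between any of spacer, washer, cap and base above 20 N or contact force between washer and spacer above 20 N or contact force between cap and washer above 20 N).
It fails at once if the clay disc is moved more than 15 mm (distance of clay_disc from where it was at the start of the episode above 0.015 m).
It also fails if it takes over 72 s, if anything falls off the work surface, if the arm or the gripper's body presses on something with over 40 N, if the wrist force passes 120 N, or if a joint passes its speed limit or range.

ROBOT

A 6-joint arm with a two-finger parallel gripper is mounted at the origin on the work surface. World frame = base frame: x ahead of the robot, y to its left, z up, the work surface at z = 0. Lengths are in m, angles in degrees, forces in N, time in s.
With the tool pointing down it reaches from about 0.4 to 0.825 m from the base axis. Payload 7 kg.
Tool frame: the origin (TCP) lies on the centre line of the jaws, within the pads' length; the fingertips stand 11 mm ahead of it and the grasp point (between the pads) lies 8 mm behind it; z points along the fingers, y is the line along which they close (so a half turn about z gives the same grasp; the last joint's range is limited). The gripper opens to 88 mm and grips with 3 to 60 N. Pads are 19 mm wide; open, the fingers measure 130 mm over their backs; the gripper's body (78 mm by 193 mm) begins 47 mm behind the grasp point.
Start: joints at [92.596, 20.546, 0.682, 0, -70.136, -16.507], TCP at [0.162, 0.655, 0.238] pointing down, gripper open.
Joint ranges: [-176.03, 176.03], [-82.01, 121.73], [-58.28, 71.71], [-173.87, 95.51], [-174.79, -0.11], [-173.66, 173.66]. Speed limits (degrees/s): [136.94, 136.94, 172.46, 180, 180, 180].

INTERFACE

Orientations are given as [roll, pitch, yaw] about the fixed x, y, z axes, in that order (R = Rz(yaw) Ry(pitch) Rx(roll)).
In Python, from plant import r, capture, camera_model, job gives the robot as it stands.
- The arm moves only by the tool drive_tool, never from a script. Its argument "increments" is a list that holds one entry, the list of rows, each a list of 5 numbers: the gripper's target within -1 to 1 (fully open at 1, half-way at 0, shut at -1), then the shift along the tool's x, y, z scaled (see below), then the turn about the tool's z scaled (see below). In form: [[[gripper, tx, ty, tz, roll], ...]]. A call has 1 to 5 rows; each row is the pose to reach, as a shift and turn from the pose commanded when the call began, along the tool's axes at that moment, turning the shorter way round; what a row does not reach only later rows make up. The controller multiplies each number of a shift by 120 mm and each number of a turn by 360 degrees. A row lasts 1/8 s, in which the tool goes at most 62.5 mm and 10.7 degrees, less where a joint would pass 70% of its speed; a pose out of reach is approached as far as the arm can. A call with a number of a shift or a turn outside -1 to 1 is refused whole. A call with a gripper value outside its range is refused whole. The fingers move at their own pace and stop on an object; "squeeze" is the grip in N (left out, the last holds). Time passes only in rows, so rows that repeat a pose let the fingers close. It gives the time, the measured TCP pose, the force, the opening and the grip force at its end, in the units of the state.
- r.get_state(): the state, without advancing time (a new reading comes with each control period).
- capture(name): name is "side" or "top" or "wrist"; returns the picture (384x512x3 uint8, red, green, blue); there is no depth.
- camera_model(name): a dict with "camera_matrix" (3x3 intrinsics, pixels), "k1" (the pictures are not rectified: a ray, as slopes to the right and down, at radius r is drawn at 1 + k1 r^2 times it, then the intrinsics apply), "rvec" (rotation vector, rad) and "tvec" (3), from world to camera coordinates, as OpenCV has them. Camera axes: x right, y down, z forward; pixel columns grow to the right and rows downward; lengths in m; the calibration is good to about 2 mm. A picture is of the moment at which its call begins: read the wrist's pose just before it. camera_model takes no time and is no camera call; for the wrist camera it gives the pose at the moment of the call.
- job.close_job(): hands the job in; it is judged then, once.
The state is a dict: "time_s": time; "joints": joint angles; "qd": joint speeds; "joint_torque": joint torques, N m; "tcp_pos": TCP position; "eef_rot": TCP orientation; "contact_force": force on the tool from outside, world axes, zero at the start; "moment": the same for the moment, N m; "gripper_width": finger opening in m; "gripper_force": force on a finger pad.
Only numpy, scipy, OpenCV 4.12 (cv2) and the standard library are available. Lean on these libraries where they do the work, as an engineer would, in place of code of your own. Each camera call takes 0.05 s, during which the arm holds its last target. There are 200 camera calls.

## Working session

There is one attempt and no reset: what is moved stays moved. The work goes in short steps, Python scripts to look and compute and a tool call to move; the robot and the scene stay as the last step left them, time stands still between calls to the robot, and variables do not carry over. Pictures are saved under pics/ and viewed, at most 14 in all, crops included, and the job is handed in when it is done.

Besides the shell and the picture viewer there is one more tool, called after "Emit:" as a command line: name --argument value ..., lists and objects as JSON in quotes. drive_tool: Moves the arm, as the interface text tells. Its arguments: {"type":"object","properties":{"increments":{"type":"array"},"squeeze":{"type":"number"}},"required":["increments"]}

```bash
ls; mkdir -p pics
python3 - <<'E'
from plant import r,capture,camera_model,job
import cv2,numpy as np
s=r.get_state();print(s)
ims=[]
for n in ["top","side","wrist"]:
    m=camera_model(n);im=capture(n);cv2.imwrite(f"pics/{n}0.png",im[:,:,::-1]);ims.append(im[:,:,::-1])
    R=cv2.Rodrigues(np.array(m["rvec"],float))[0];print(n,m["camera_matrix"],m["k1"],(-R.T@np.array(m["tvec"]).ravel()).round(3),R.round(2).tolist())
E
```

```text
pics
{'time_s': 0.0, 'joints': array([ 9.25960679e+01,  2.05926271e+01,  6.33719090e-01, -2.12034881e-02,
       -7.01342731e+01, -1.65071198e+01]), 'qd': array([-0.04159975, -0.008352  ,  0.10085363,  0.01299929,  0.05078791,
        0.03021462]), 'joint_torque': array([-1.27568356e-06, -5.82721245e+01,  2.93058693e+01,  6.99716493e+00,
        7.05792612e-03, -1.60461550e-04]), 'tcp_pos': array([0.16218228, 0.65474736, 0.23660538]), 'eef_rot': array([ 1.79904995e+02, -7.36776922e-03, -1.39182673e+01]), 'contact_force': array([0.56964646, 0.70772896, 0.00854361]), 'moment': array([-0.0663143 , -0.0413171 ,  0.02252103]), 'gripper_force': 0.0, 'gripper_width': 0.08767431553733249}
top [[425.07693636   0.         253.29407688]
 [  0.         425.07693636 189.99187056]
 [  0.           0.           1.        ]] -0.014015928164802911 [ 0.372 -0.008  0.953] [[0.01, -1.0, -0.0], [-0.98, -0.01, -0.2], [0.2, 0.01, -0.98]]
side [[372.41717284   0.         255.36719849]
 [  0.         372.41717284 187.00410209]
 [  0.           0.           1.        ]] -0.11370776994197852 [ 0.4   -0.496  0.5  ] [[0.94, -0.34, -0.0], [-0.23, -0.61, -0.76], [0.26, 0.72, -0.65]]
wrist [[316.17626532   0.         260.7415513 ]
 [  0.         316.17626532 196.96625558]
 [  0.           0.           1.        ]] -0.0738014246574314 [0.241 0.635 0.384] [[-0.24, -0.97, 0.0], [-0.93, 0.23, 0.29], [-0.29, 0.07, -0.96]]
```

View pics/top0.png

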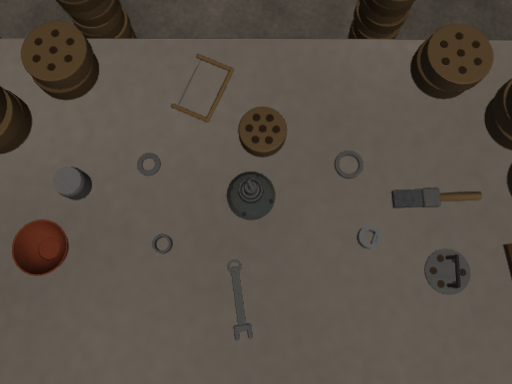

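View pics/side0.png

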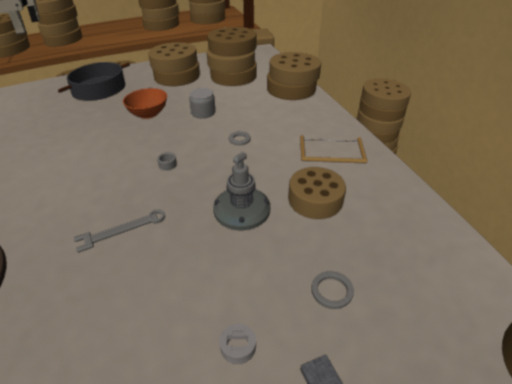

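The top view shows the spindle at (250,190), spacer at (163,244), washer at (149,164), cap at (368,237), the big ring at (349,165) and the clay at (262,130). The side view agrees, with the head at about (240,158).

```bash
cat > h.py <<'E'
from plant import r,capture,camera_model,job
import cv2,numpy as np
def ray(m,px):
    K=np.array(m["camera_matrix"],float);R=cv2.Rodrigues(np.array(m["rvec"],float))[0]
    px=np.atleast_2d(np.array(px,float))
    p=cv2.undistortPoints(px[:,None,:],K,np.array([m["k1"],0,0,0,0.]))[:,0]
    d=np.c_[p,np.ones(len(p))]@R
    return -R.T@np.array(m["tvec"],float).ravel(),d
def plane(m,px,z):
    c,d=ray(m,px);return c+d*((z-c[2])/d[:,2])[:,None]
def proj(m,P):
    K=np.array(m["camera_matrix"],float)
    return cv2.projectPoints(np.array(P,float).reshape(-1,1,3),np.array(m["rvec"],float),np.array(m["tvec"],float),K,np.array([m["k1"],0,0,0,0.]))[0][:,0]
E
python3 - <<'E'
from h import *
m=camera_model("top");im=cv2.imread("pics/top0.png")
for n,px,z in [("spacer",(163,244),.022),("washer",(149,164),.008),("cap",(368,237),.022),("ring",(349,165),.008),("foot",(250.5,196),.025),("clay",(262.5,130),.045)]:
    print(n,plane(m,px,z).round(4))
def up(i,x,y,h=26,s=7): return cv2.resize(i[y-h:y+h,x-h:x+h],None,fx=s,fy=s,interpolation=cv2.INTER_CUBIC)
a=np.hstack([up(im,163,244,18,11)[:396],up(im,368,237,18,11)[:396]])
si=cv2.imread("pics/side0.png")
c=cv2.resize(np.hstack([im[160:230,210:290],si[140:210,200:280]]),(792,346),interpolation=cv2.INTER_CUBIC)
cv2.imwrite("pics/crop1.png",np.clip(np.vstack([cv2.resize(a,(792,396))[70:320],c])*1.5,0,255).astype(np.uint8))
E
```

```text
spacer [[0.4385 0.1925 0.022 ]]
washer [[0.6223 0.2367 0.008 ]]
cap [[ 0.4566 -0.255   0.022 ]]
ring [[ 0.6226 -0.2228  0.008 ]]
foot [[0.5457 0.0024 0.025 ]]
clay [[ 0.6927 -0.0235  0.045 ]]
```

View pics/crop1.png

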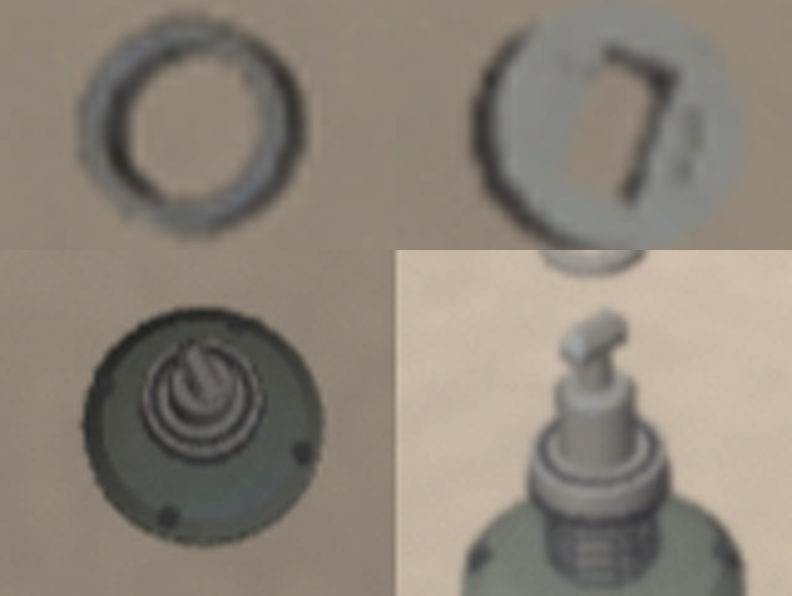

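The crop shows the spacer and cap upright. The head's long axis is about 28° from world x, and the bearing sits below the shaft.

Emit:
drive_tool --increments '[[[1,0.79,0.797,0,0],[1,0.79,0.797,0,0],[1,0.79,0.797,0,0]]]'

```text
time_s: 0.52
tcp_pos: [0.2327, 0.5365, 0.2379]
eef_rot: [180.0, 0.0, -14.0]
contact_force: [-0.2, 1.2, 0.3]
gripper_width: 0.0876
gripper_force: 0.0
```

Emit:
drive_tool --increments '[[[1,0.79,0.797,0,0],[1,0.79,0.797,0,0],[1,0.79,0.797,0,0]]]'

```text
time_s: 0.9
tcp_pos: [0.3014, 0.4215, 0.2379]
eef_rot: [-180.0, 0.0, -14.0]
contact_force: [0.0, 0.8, -0.4]
gripper_width: 0.0878
gripper_force: 0.0
```

Emit:
drive_tool --increments '[[[1,0.79,0.797,0,0],[1,0.79,0.797,0,0],[1,0.79,0.797,0,0]]]'

```text
time_s: 1.27
tcp_pos: [0.3703, 0.3064, 0.2377]
eef_rot: [-180.0, 0.0, -14.1]
contact_force: [0.3, -0.2, 0.7]
gripper_width: 0.0877
gripper_force: 0.0
```

Emit:
drive_tool --increments '[[[1,0.79,0.797,0.3,-0.0387],[1,0.79,0.797,0.3,-0.0387],[1,0.79,0.797,0.3,-0.0387],[1,0.79,0.797,0.3,-0.0387]]]'

```text
time_s: 1.78
tcp_pos: [0.4389, 0.1924, 0.2009]
eef_rot: [180.0, 0.0, -0.1]
contact_force: [-0.4, 0.9, 1.7]
gripper_width: 0.0876
gripper_force: 0.0
```

Run:
```python
from h import *
s=r.get_state();print({k:np.round(s[k],4).tolist() for k in s if k!='joint_torque'})
m=camera_model("wrist");im=capture("wrist")[:,:,::-1];cv2.imwrite("pics/w1.png",im)
print(proj(m,[[.4385,.1925,.022],[.545,.002,.14],list(s['tcp_pos'])]))
# head triangulation
mt,ms=camera_model("top"),camera_model("side")
c1,d1=ray(mt,(250.4,185.9));c2,d2=ray(ms,(240.2,156.8));d1,d2=d1[0],d2[0]
t=np.linalg.lstsq(np.c_[d1,-d2],c2-c1,rcond=None)[0];print(c1+d1*t[0],c2+d2*t[1])
```

```text
{'time_s': 1.775, 'joints': [47.2626, 3.597, -26.3203, -0.0018, -60.1514, 42.6497], 'qd': [2.0841, -0.5981, 0.6846, 0.1134, -0.3197, -1.3494], 'tcp_pos': [0.4389, 0.1924, 0.2009], 'eef_rot': [179.9505, 0.0477, -0.0886], 'contact_force': [-0.4316, 0.8785, 1.6826], 'moment': [0.0083, 0.0098, -0.005], 'gripper_force': 0.0, 'gripper_width': 0.0876}
[[259.77850787 179.31521031]
 [546.94425195  67.21853908]
 [259.22159295 261.94946504]]
[0.54755923 0.00164519 0.12408809] [0.55156042 0.00106029 0.12493027]
```

View pics/w1.png

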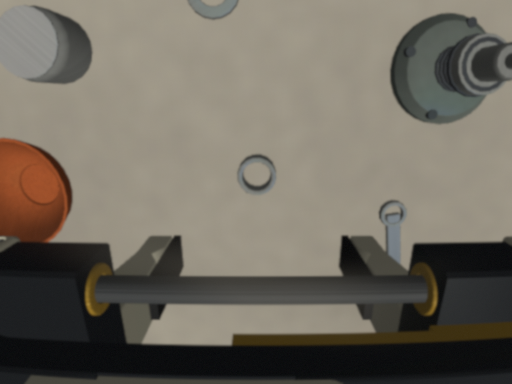

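Wrist view: the spacer is at about (257,173), the washer at (213,5) and the spindle at the right edge.

Run:
```python
from h import *
m=camera_model("wrist");im=cv2.imread("pics/w1.png")
hsv=cv2.cvtColor(im,cv2.COLOR_BGR2HSV);g=im.astype(int)
mask=((g[:,:,2]-g[:,:,0])<8).astype(np.uint8)  # less red than background
sub=mask[140:210,220:300]
cs,_=cv2.findContours(sub,cv2.RETR_CCOMP,cv2.CHAIN_APPROX_NONE)
for c in cs:
    if len(c)>20:
        e=cv2.fitEllipse(c);p=(e[0][0]+220,e[0][1]+140);print(p,e[1],plane(m,p,.022).round(4),plane(m,p,.011).round(4))
```

```text
(256.7040901184082, 174.55548858642578) (36.844810485839844, 38.3454475402832) [[0.4436 0.1966 0.022 ]] [[0.441  0.1968 0.011 ]]
(256.69935607910156, 173.8603515625) (25.834444046020508, 28.848783493041992) [[0.4443 0.1966 0.022 ]] [[0.4418 0.1968 0.011 ]]
```

Emit:
drive_tool --increments '[[[0.5,0.025,-0.033,0.77,0],[0.5,0.025,-0.033,0.77,0],[0.5,0.025,-0.033,0.77,0]]]'

```text
time_s: 2.2
tcp_pos: [0.4402, 0.1971, 0.1076]
eef_rot: [179.8, 0.2, 0.1]
contact_force: [0.2, 0.8, 0.5]
gripper_width: 0.0671
gripper_force: 0.0
```

Emit:
drive_tool --increments '[[[0.5,0,0,0.77,0],[0.5,0,0,0.77,0],[0.5,0,0,0.77,0]]]'

```text
time_s: 2.58
tcp_pos: [0.4411, 0.1972, 0.0165]
eef_rot: [179.9, 0.1, 0.1]
contact_force: [0.4, -0.4, 0.7]
gripper_width: 0.0656
gripper_force: 0.0
```

Emit:
drive_tool --increments '[[[-0.3,0,0,0,0],[-0.3,0,0,0,0],[-0.3,0,0,0,0],[-0.3,0,0,0,0]]]' --squeeze 8

```text
time_s: 3.08
tcp_pos: [0.4421, 0.1973, 0.018]
eef_rot: [-179.9, -0.1, 0.0]
contact_force: [-3.2, -0.0, 9.0]
gripper_width: 0.0423
gripper_force: 8.0
```

Emit:
drive_tool --increments '[[[0.3,0,0,0,0],[0.3,0,0,0,0.125],[0.3,0,0,0,0.125],[0.3,0,0,0,0.125],[0.3,0,0,0,0.125]]]'

```text
time_s: 3.7
tcp_pos: [0.4414, 0.1966, 0.0169]
eef_rot: [-180.0, 0.0, -43.3]
contact_force: [-1.3, -0.1, 0.6]
gripper_width: 0.0571
gripper_force: 0.0
```

Emit:
drive_tool --increments '[[[0.3,0,0,0,0.125],[0.3,0,0,0,0.125],[0.3,0,0,0,0.125],[0.3,0,0,0,0.125],[0.3,0,0,0,0.125]]]'

```text
time_s: 4.32
tcp_pos: [0.4414, 0.1966, 0.0169]
eef_rot: [-180.0, 0.0, -88.0]
contact_force: [-0.1, -0.8, 0.2]
gripper_width: 0.0566
gripper_force: 0.0
```

Emit:
drive_tool --increments '[[[-0.3,0,0,0,0],[-0.3,0,0,0,0],[-0.3,0,0,0,0],[-0.3,0,0,0,0]]]' --squeeze 25

```text
time_s: 4.82
tcp_pos: [0.4414, 0.1966, 0.0168]
eef_rot: [180.0, -0.0, -87.9]
contact_force: [-0.2, -0.0, 1.1]
gripper_width: 0.0407
gripper_force: 25.0
```

Emit:
drive_tool --increments '[[[-0.3,0,0,-0.4,0],[-0.3,0,0,-0.8,0],[-0.3,0,0,-0.8,0]]]'

```text
time_s: 5.2
tcp_pos: [0.4432, 0.1983, 0.1162]
eef_rot: [-179.7, 0.3, -87.9]
contact_force: [0.7, -0.4, -2.3]
gripper_width: 0.0408
gripper_force: 25.0
```

Emit:
drive_tool --increments '[[[-0.3,0.1,-0.1,-0.3,0.0055],[-0.3,0.6,-0.5,-0.7,0.0055],[-0.3,1.0,-0.83,-0.7,0.0055],[-0.3,1.0,-0.83,-0.7,0.0055],[-0.3,1.0,-0.83,-0.7,0.0055]]]'

```text
time_s: 5.82
tcp_pos: [0.5456, 0.0788, 0.1955]
eef_rot: [179.9, -0.0, -90.1]
contact_force: [-0.6, 0.5, -1.7]
gripper_width: 0.041
gripper_force: 25.0
```

Run:
```python
from h import *
s=r.get_state();print({k:np.round(s[k],4).tolist() for k in s if k!='joint_torque'})
m=camera_model("wrist");im=capture("wrist")[:,:,::-1];cv2.imwrite("pics/w2.png",im)
t=s['tcp_pos'];print(proj(m,[[.545,.002,.025],[.545,.002,.13],t,t+[0,0,.005]]))
print(r.get_state()['tcp_pos'])
```

```text
{'time_s': 5.825, 'joints': [28.5618, 10.8568, -18.4696, -0.0169, -60.765, -28.6431], 'qd': [2.1785, -0.8386, -1.6877, -0.4408, 0.0988, -1.5512], 'tcp_pos': [0.5456, 0.0788, 0.1955], 'eef_rot': [179.9127, -0.0309, -90.0895], 'contact_force': [-0.5826, 0.4889, -1.7018], 'moment': [0.0931, 0.0379, -0.0271], 'gripper_force': 24.9995, 'gripper_width': 0.041}
[[261.75047094 104.41494744]
 [262.26184719 106.71746881]
 [261.61677644 262.34892104]
 [261.64346418 267.19566218]]
[0.54487453 0.0794513  0.19532942]
```

View pics/w2.png

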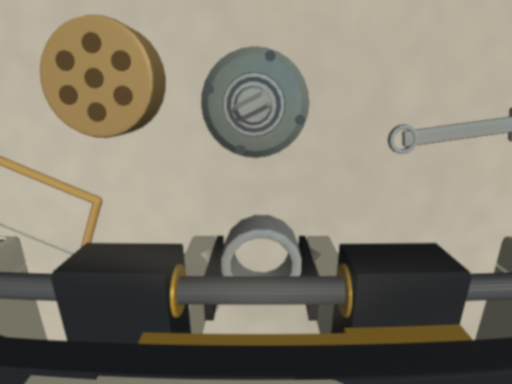

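Wrist view: the spindle is centred near (254,102) with its head tilted about 30°. The spacer is held squarely between the jaws at about (261,262).

```bash
cat > foot.py <<'E'
from h import *
def foot(m,im,x0,y0,x1,y1,z=.025):
    g=im[y0:y1,x0:x1].astype(int)
    mask=((g[:,:,2]-g[:,:,0])<6).astype(np.uint8)
    cs,_=cv2.findContours(mask,cv2.RETR_EXTERNAL,cv2.CHAIN_APPROX_NONE)
    c=max(cs,key=cv2.contourArea);e=cv2.fitEllipse(cv2.convexHull(c))
    p=(e[0][0]+x0,e[0][1]+y0);return p,e,plane(m,p,z)[0]
E
python3 - <<'E'
from foot import *
m=camera_model("wrist");im=cv2.imread("pics/w2.png")
p,e,P=foot(m,im,190,30,320,170,.018);print("foot",p,e[1:],P.round(4))
# circle/edges of head: bright elongated blob
g=cv2.cvtColor(im,cv2.COLOR_BGR2GRAY)[70:135,220:290]
cv2.imwrite("pics/c3.png",cv2.resize(im[66:141,215:295],(800,600)[:2] if 0 else (640,600),interpolation=cv2.INTER_CUBIC))
for px in [(254.5,103),(254.5,102)]: print(plane(m,px,.13),plane(m,px,.15))
E
```

```text
foot (254.75028228759766, 101.44556427001953) ((105.7999267578125, 108.87080383300781), 178.6839599609375) [ 5.511e-01 -1.000e-04  1.800e-02]
[[5.49291729e-01 3.47346960e-04 1.30000000e-01]] [[5.48922305e-01 1.54415896e-04 1.50000000e-01]]
[[ 5.49288293e-01 -2.80626379e-04  1.30000000e-01]] [[ 5.48919193e-01 -4.14359201e-04  1.50000000e-01]]
```

View pics/c3.png

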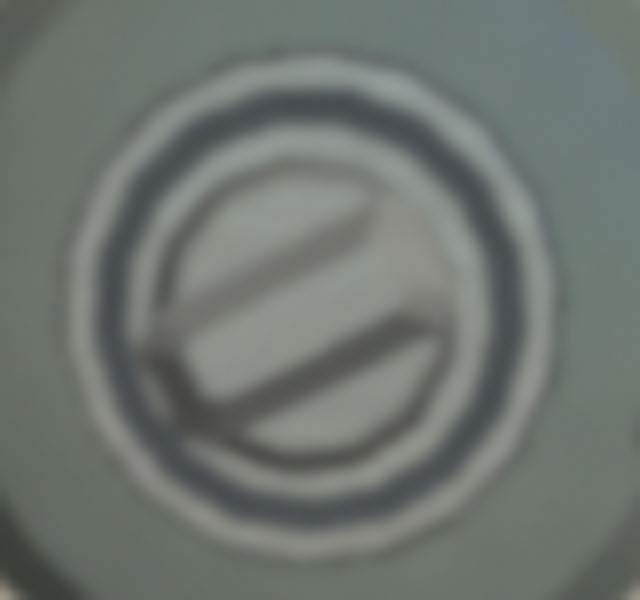

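The crop shows concentric rings: bearing centre at about (253.9,104.2), shoulder (253.1,105.0), head (252.4,105.6). The head is about 30° off world x.

Run:
```python
from h import *
s=r.get_state();print(s['tcp_pos'],s['eef_rot'])
m=camera_model("wrist")
for px,z in [((254.75,101.45),.02),((253.8,104),.075),((253,105),.105),((252.3,105.6),.132),((252.3,105.6),.142)]: print(z,plane(m,px,z)[0].round(4))
a=np.array([[215+165/8,66+340/8],[215+380/8,66+205/8]]);b=np.array([[215+205/8,66+415/8],[215+420/8,66+320/8]])
for q in (a,b):
    P=plane(m,q,.13);d=P[1]-P[0];print(np.degrees(np.arctan2(d[1],d[0])))
# shaft radius -> depth (29 mm dia, 300-315 px/8)
R=cv2.Rodrigues(np.array(m["rvec"],float))[0];c=-R.T@np.array(m["tvec"]).ravel();print(c,"shoulder depth est", 316*.029/(307/8), "bearing depth",316*.051/(499/8),"foot",316*.110/107.3)
```

```text
[0.54487453 0.0794513  0.19532942] [ 1.79883780e+02 -3.09925561e-02 -9.00432749e+01]
0.02 [ 5.511e-01 -1.000e-04  2.000e-02]
0.075 [0.5509 0.0017 0.075 ]
0.105 [0.5508 0.002  0.105 ]
0.132 [0.5507 0.0019 0.132 ]
0.142 [0.5504 0.0018 0.142 ]
-148.92097735001576
-156.78007906972294
[ 0.54537289 -0.00169926  0.34215945] shoulder depth est 0.23880130293159607 bearing depth 0.25837274549098194 foot 0.3239515377446412
```

Emit:
drive_tool --increments '[[[-0.3,0.4,-0.048,0,0],[-0.3,0.648,-0.048,0,0],[-0.3,0.648,-0.048,0.07,0],[-0.3,0.648,-0.048,0.07,0]]]'

```text
time_s: 6.38
tcp_pos: [0.55, 0.0031, 0.1871]
eef_rot: [179.9, -0.0, -89.9]
contact_force: [0.4, 0.6, -0.5]
gripper_width: 0.0408
gripper_force: 25.0
```

Run:
```python
from h import *
s=r.get_state();print(s['tcp_pos'],s['eef_rot'],s['contact_force'])
im=capture("side")[:,:,::-1];cv2.imwrite("pics/s2.png",im)
m=camera_model("side")
a=[.5507,.0017]
for z in (.07,.1,.11,.129,.153): print(z,proj(m,[a+[z]]))
print(proj(m,[list(s['tcp_pos']-[0,0,.0168])]))
cv2.imwrite("pics/c4.png",cv2.resize(im[120:200,190:290],(800,600)[:2] if 0 else (750,600),interpolation=cv2.INTER_CUBIC))
```

```text
[0.55003645 0.00309225 0.18709677] [ 1.79876654e+02 -1.51263879e-02 -8.99093091e+01] [ 0.38189655  0.62152647 -0.46665317]
0.07 [[240.55662971 181.34290743]]
0.1 [[240.04890279 168.20888139]]
0.11 [[239.87396947 163.65863646]]
0.129 [[239.53347904 154.76451437]]
0.153 [[239.08771967 143.04409804]]
[[238.10872047 133.89304612]]
```

View pics/c4.png

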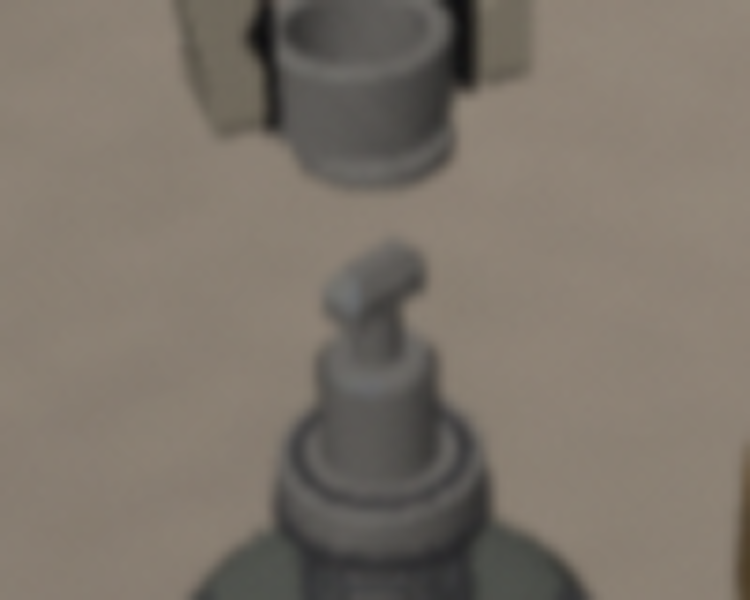

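The side view shows the spacer hanging above the head. The head top at about (240,154.5) gives z≈0.130, so the shoulder is near 0.103 and the bearing near 0.0735.

Emit:
drive_tool --increments '[[[-0.3,0.012,-0.006,0.29,0],[-0.3,0.012,-0.006,0.29,0],[-0.3,0.012,-0.006,0.29,0]]]'

```text
time_s: 6.8
tcp_pos: [0.5523, 0.0017, 0.1545]
eef_rot: [-180.0, -0.0, -89.9]
contact_force: [0.5, 0.3, -0.2]
gripper_width: 0.0404
gripper_force: 25.0
```

Emit:
drive_tool --increments '[[[-0.3,0,0,0.025,0],[-0.3,0,0,0.05,0]]]'

```text
time_s: 7.05
tcp_pos: [0.5522, 0.0013, 0.1482]
eef_rot: [-179.9, 0.0, -89.9]
contact_force: [-0.2, -0.5, -0.6]
gripper_width: 0.0406
gripper_force: 25.0
```

Run:
```python
from h import *
s=r.get_state();print(s['tcp_pos'],s['contact_force'],s['moment'])
```

```text
[0.55215405 0.00128873 0.1481899 ] [-0.18151465 -0.52326712 -0.62905826] [ 0.0357208  -0.00645502 -0.005076  ]
```

Emit:
drive_tool --increments '[[[-0.3,0,0,0.015,0],[-0.3,0,0,0.03,0],[-0.3,0,0,0.03,0]]]'

```text
time_s: 7.42
tcp_pos: [0.5517, 0.001, 0.1438]
eef_rot: [180.0, -0.0, -89.9]
contact_force: [-1.0, 0.6, -1.0]
gripper_width: 0.0405
gripper_force: 25.0
```

```bash
cat > st.py <<'E'
from h import *
s=r.get_state();print(s['tcp_pos'].round(4),s['contact_force'].round(2),s['moment'].round(3),s['joints'].round(1),s['time_s'])
E
python3 st.py
```

```text
[0.5517 0.001  0.1438] [-0.96  0.58 -1.  ] [ 0.107 -0.042 -0.046] [ 20.4  13.7 -22.3  -0.  -54.  -20.4] 7.425
```

Emit:
drive_tool --increments '[[[-0.3,-0.004,0.006,0.015,0],[-0.3,-0.004,0.006,0.03,0],[-0.3,-0.004,0.006,0.04,0]]]'

```text
time_s: 7.8
tcp_pos: [0.551, 0.0016, 0.139]
eef_rot: [180.0, -0.0, -89.9]
contact_force: [0.7, 1.3, -1.2]
gripper_width: 0.0405
gripper_force: 25.0
```

Emit:
drive_tool --increments '[[[-0.3,0,0,0.03,0],[-0.3,0,0,0.06,0],[-0.3,0,0,0.08,0]]]'

```text
time_s: 8.18
tcp_pos: [0.551, 0.0015, 0.1292]
eef_rot: [180.0, -0.0, -89.9]
contact_force: [-0.5, 0.2, -0.9]
gripper_width: 0.0406
gripper_force: 25.0
```

Emit:
drive_tool --increments '[[[-0.3,0,0,0.015,0],[-0.3,0,0,0.03,0],[-0.3,0,0,0.03,0]]]'

```text
time_s: 8.55
tcp_pos: [0.551, 0.0015, 0.1258]
eef_rot: [180.0, -0.0, -89.9]
contact_force: [0.4, 0.7, -1.0]
gripper_width: 0.0409
gripper_force: 25.0
```

Emit:
drive_tool --increments '[[[-0.3,0,0,0.015,0],[-0.3,0,0,0.025,0],[-0.3,0,0,0.025,0]]]'

```text
time_s: 8.93
tcp_pos: [0.551, 0.0015, 0.1229]
eef_rot: [180.0, -0.0, -89.9]
contact_force: [0.1, 0.3, -0.1]
gripper_width: 0.041
gripper_force: 25.0
```

Bottom at ≈0.106, near the shoulder. I'll take small steps from here.

Emit:
drive_tool --increments '[[[-0.3,0,0,0.01,0],[-0.3,0,0,0.02,0],[-0.3,0,0,0.02,0]]]'

```text
time_s: 9.3
tcp_pos: [0.551, 0.0015, 0.1204]
eef_rot: [180.0, -0.0, -89.9]
contact_force: [0.2, -1.8, -0.5]
gripper_width: 0.0409
gripper_force: 25.0
```

Emit:
drive_tool --increments '[[[-0.3,0,0,0.01,0],[-0.3,0,0,0.015,0],[-0.3,0,0,0.015,0]]]'

```text
time_s: 9.68
tcp_pos: [0.551, 0.0016, 0.1187]
eef_rot: [180.0, -0.0, -89.9]
contact_force: [0.4, 0.4, -0.1]
gripper_width: 0.0405
gripper_force: 25.0
```

Emit:
drive_tool --increments '[[[-0.3,0,0,0.01,0],[-0.3,0,0,0.02,0],[-0.3,0,0,0.02,0]]]'

```text
time_s: 10.05
tcp_pos: [0.551, 0.0015, 0.1162]
eef_rot: [180.0, -0.0, -89.9]
contact_force: [0.5, 0.6, -1.0]
gripper_width: 0.0406
gripper_force: 25.0
```

Emit:
drive_tool --increments '[[[-0.3,0,0,0.01,0],[-0.3,0,0,0.015,0],[-0.3,0,0,0.015,0]]]'

```text
time_s: 10.42
tcp_pos: [0.551, 0.0015, 0.1145]
eef_rot: [180.0, -0.0, -89.9]
contact_force: [-0.3, 0.4, -0.5]
gripper_width: 0.0405
gripper_force: 25.0
```

Emit:
drive_tool --increments '[[[-0.3,0,0,0.02,0],[-0.3,0,0,0.04,0],[-0.3,0,0,0.06,0],[-0.3,0,0,0.06,0]]]'

```text
time_s: 10.92
tcp_pos: [0.5509, 0.0015, 0.1071]
eef_rot: [180.0, -0.0, -89.9]
contact_force: [0.4, -0.0, -1.5]
gripper_width: 0.0405
gripper_force: 25.0
```

Emit:
drive_tool --increments '[[[-0.3,0,0,0.02,0],[-0.3,0,0,0.04,0],[-0.3,0,0,0.06,0],[-0.3,0,0,0.06,0]]]'

```text
time_s: 11.42
tcp_pos: [0.5509, 0.0015, 0.0999]
eef_rot: [180.0, -0.0, -89.9]
contact_force: [0.0, -0.3, -1.0]
gripper_width: 0.0409
gripper_force: 25.0
```

Bottom ≈0.083.

Emit:
drive_tool --increments '[[[-0.3,0,0,0.015,0],[-0.3,0,0,0.03,0],[-0.3,0,0,0.03,0]]]'

```text
time_s: 11.8
tcp_pos: [0.551, 0.0015, 0.0964]
eef_rot: [180.0, -0.0, -89.9]
contact_force: [0.4, -0.1, -1.2]
gripper_width: 0.0406
gripper_force: 25.0
```

Emit:
drive_tool --increments '[[[-0.3,0,0,0.015,0],[-0.3,0,0,0.025,0],[-0.3,0,0,0.025,0]]]'

```text
time_s: 12.18
tcp_pos: [0.551, 0.0015, 0.0934]
eef_rot: [180.0, -0.0, -89.9]
contact_force: [-0.2, -0.3, -0.1]
gripper_width: 0.0406
gripper_force: 25.0
```

Emit:
drive_tool --increments '[[[-0.3,0,0,0.01,0],[-0.3,0,0,0.02,0],[-0.3,0,0,0.02,0]]]'

```text
time_s: 12.55
tcp_pos: [0.5512, 0.0016, 0.0915]
eef_rot: [-180.0, -0.0, -89.9]
contact_force: [-2.0, 0.7, 3.5]
gripper_width: 0.0405
gripper_force: 25.0
```

Emit:
drive_tool --increments '[[[-0.3,0,0,0.01,0],[-0.3,0,0,0.015,0],[-0.3,0,0,0.015,0]]]'

```text
time_s: 12.92
tcp_pos: [0.5512, 0.0016, 0.0899]
eef_rot: [-180.0, -0.0, -89.9]
contact_force: [-1.8, 0.9, 6.3]
gripper_width: 0.0409
gripper_force: 25.0
```

Emit:
drive_tool --increments '[[[0.5,0,0,-0.008,0],[0.5,0,0,-0.008,0],[0.5,0,0,-0.008,0],[0.5,0,0,-0.3,0],[0.5,0,0,-0.65,0]]]'

```text
time_s: 13.55
tcp_pos: [0.5504, 0.0013, 0.1673]
eef_rot: [179.9, -0.0, -89.9]
contact_force: [0.0, -0.2, 0.1]
gripper_width: 0.0657
gripper_force: 0.0
```

Emit:
drive_tool --increments '[[[0.5,-0.2,-0.07,-0.1,0],[0.5,-0.7,-0.22,-0.1,0],[0.5,-1,-0.31,-0.1,0],[0.5,-1,-0.31,-0.1,0]]]'

```text
time_s: 14.05
tcp_pos: [0.5885, 0.1246, 0.1782]
eef_rot: [179.9, -0.0, -89.8]
contact_force: [0.2, -1.2, -0.5]
gripper_width: 0.0657
gripper_force: 0.0
```

Emit:
drive_tool --increments '[[[0.5,-0.5,-0.15,0,0],[0.5,-0.98,-0.31,0,0],[0.5,-0.98,-0.31,0,0],[0.5,-0.98,-0.31,0,0]]]'

```text
time_s: 14.55
tcp_pos: [0.6245, 0.2391, 0.1783]
eef_rot: [179.9, -0.1, -89.9]
contact_force: [-0.2, -1.0, 0.8]
gripper_width: 0.0658
gripper_force: 0.0
```

```bash
python3 st.py
python3 - <<'E'
from foot import *
m=camera_model("wrist");im=capture("wrist")[:,:,::-1].copy();cv2.imwrite("pics/w3.png",im)
q=proj(m,[[.626,.239,.008]])[0];print(q)
x,y=int(q[0]),int(q[1]);h=48
p,e,P=foot(m,im,x-h,max(0,y-h),x+h,min(235,y+h),.006);print(p,e[1:],P)
im2=capture("side")[:,:,::-1]
cv2.imwrite("pics/c5.png",np.hstack([cv2.resize(im,(466,350)),cv2.resize(im2[120:200,200:280],(330,350),interpolation=cv2.INTER_CUBIC)]))
E
```

```text
[0.6245 0.2391 0.1783] [-0.15 -0.96  0.79] [ 0.02  -0.027  0.021] [ 37.6  22.3  -4.7  -0.  -63.2 -37.5] 14.55
[259.74428707 181.18456501]
(260.72348403930664, 178.6470832824707) ((47.53927230834961, 48.884033203125), 72.79743957519531) [0.62499097 0.23679268 0.006     ]
```

View pics/c5.png

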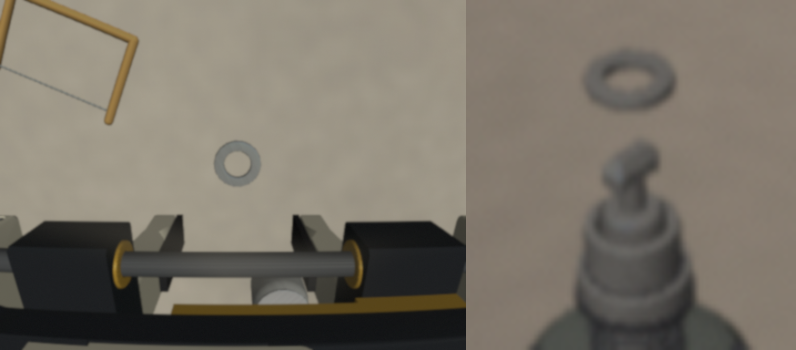

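Left: the washer is centred beneath the jaws. Right: the spacer is seated on the bearing.

Emit:
drive_tool --increments '[[[0.5,0.019,-0.004,0.5,0],[0.5,0.019,-0.004,0.9,0],[0.5,0.019,-0.004,0.9,0]]]'

```text
time_s: 15.02
tcp_pos: [0.6232, 0.2343, 0.068]
eef_rot: [179.6, -0.2, -90.0]
contact_force: [0.8, 0.2, -0.1]
gripper_width: 0.0659
gripper_force: 0.0
```

Emit:
drive_tool --increments '[[[0.5,0,0,0.465,0],[0.5,0,0,0.465,0],[0.5,0,0,0.465,0]]]'

```text
time_s: 15.4
tcp_pos: [0.6271, 0.2374, 0.0185]
eef_rot: [-179.9, 0.1, -89.9]
contact_force: [-0.3, 0.1, 1.2]
gripper_width: 0.0659
gripper_force: 0.0
```

Emit:
drive_tool --increments '[[[0.0,0,0,0,0],[0.0,0,0,0,0],[0.0,0,0,0,0]]]' --squeeze 8

```text
time_s: 15.78
tcp_pos: [0.6263, 0.2375, 0.0175]
eef_rot: [-179.9, 0.1, -89.9]
contact_force: [-2.4, 0.8, 7.8]
gripper_width: 0.0525
gripper_force: 8.0
```

Emit:
drive_tool --increments '[[[0.55,0,0,0,0],[0.55,0,0,0,0],[0.55,0,0,0,-0.125],[0.55,0,0,0,-0.125],[0.55,0,0,0,-0.125]]]'

```text
time_s: 16.4
tcp_pos: [0.6256, 0.2369, 0.0154]
eef_rot: [180.0, -0.0, -57.3]
contact_force: [-0.2, 0.1, -0.7]
gripper_width: 0.0674
gripper_force: 0.0
```

Emit:
drive_tool --increments '[[[0.55,0,0,0,-0.15],[0.55,0,0,0,-0.15],[0.55,0,0,0,-0.15],[0.55,0,0,0,-0.15],[0.55,0,0,0,-0.15]]]'

```text
time_s: 17.02
tcp_pos: [0.6256, 0.2369, 0.0154]
eef_rot: [180.0, 0.0, -3.6]
contact_force: [-0.4, 0.7, -0.5]
gripper_width: 0.0679
gripper_force: 0.0
```

Emit:
drive_tool --increments '[[[0.0,0,0,0,0],[0.0,0,0,0,0],[0.0,0,0,0,0],[0.0,0,0,0,0]]]' --squeeze 25

```text
time_s: 17.52
tcp_pos: [0.6256, 0.2369, 0.0155]
eef_rot: [180.0, 0.0, -4.1]
contact_force: [0.6, 0.3, -0.7]
gripper_width: 0.0521
gripper_force: 25.0
```

Emit:
drive_tool --increments '[[[0.0,0,0,-0.3,0],[0.0,0,0,-0.8,0],[0.0,0,0,-1,0],[0.0,0,0,-1,0]]]'

```text
time_s: 18.02
tcp_pos: [0.6268, 0.2377, 0.1383]
eef_rot: [-179.8, -0.2, -4.0]
contact_force: [-0.3, 0.2, -1.0]
gripper_width: 0.0517
gripper_force: 25.0
```

Emit:
drive_tool --increments '[[[0.0,-0.08,0.3,-0.35,0.03],[0.0,-0.16,0.7,-0.35,0.06],[0.0,-0.24,1,-0.35,0.09],[0.0,-0.24,1,-0.35,0.13],[0.0,-0.24,1,-0.35,0.13]]]'

```text
time_s: 18.65
tcp_pos: [0.5877, 0.1183, 0.1762]
eef_rot: [179.9, 0.0, -51.1]
contact_force: [0.3, -0.3, -1.6]
gripper_width: 0.0518
gripper_force: 25.0
```

Emit:
drive_tool --increments '[[[0.0,0.2,0.3,0,0.03],[0.0,0.4,0.6,0,0.06],[0.0,0.565,0.86,0,0.09],[0.0,0.565,0.86,0,0.1086],[0.0,0.565,0.86,0,0.1086]]]'

```text
time_s: 19.27
tcp_pos: [0.5508, 0.0009, 0.1764]
eef_rot: [179.9, -0.0, -89.9]
contact_force: [-0.0, 0.7, -0.9]
gripper_width: 0.0519
gripper_force: 25.0
```

```bash
python3 st.py
python3 - <<'E'
from h import *
import time
for i in range(3):
    capture("top");s=r.get_state();print(s['tcp_pos'].round(4),s['eef_rot'].round(2))
E
```

```text
[0.5508 0.0009 0.1764] [-0.    0.71 -0.95] [ 0.102 -0.09   0.031] [ 20.5  11.8 -20.   -0.  -58.3 -20.4] 19.275
[0.551  0.0013 0.1766] [ 1.7991e+02 -2.0000e-02 -8.9770e+01]
[0.5512 0.0016 0.1767] [ 1.7993e+02 -1.0000e-02 -8.9740e+01]
[0.5513 0.0017 0.1769] [ 1.7994e+02 -1.0000e-02 -8.9740e+01]
```

Emit:
drive_tool --increments '[[[0.0,0,0,0.12,0],[0.0,0,0,0.217,0],[0.0,0,0,0.217,0]]]'

```text
time_s: 19.8
tcp_pos: [0.5505, 0.0014, 0.1497]
eef_rot: [179.8, -0.0, -89.9]
contact_force: [-0.7, -1.0, -1.2]
gripper_width: 0.0516
gripper_force: 25.0
```

Emit:
drive_tool --increments '[[[0.0,0,0,0.02,0],[0.0,0,0,0.035,0],[0.0,0,0,0.05,0],[0.0,0,0,0.05,0]]]'

```text
time_s: 20.3
tcp_pos: [0.5515, 0.0015, 0.1455]
eef_rot: [-180.0, 0.0, -89.9]
contact_force: [-0.0, -0.7, -1.1]
gripper_width: 0.0519
gripper_force: 25.0
```

Bottom 0.130, no contact. Next I'll go down to about 0.110.

Emit:
drive_tool --increments '[[[0.0,0,0,0.02,0],[0.0,0,0,0.04,0],[0.0,0,0,0.055,0],[0.0,0,0,0.055,0]]]'

```text
time_s: 20.8
tcp_pos: [0.5514, 0.0014, 0.1387]
eef_rot: [180.0, -0.0, -89.9]
contact_force: [0.0, -0.2, -0.9]
gripper_width: 0.0519
gripper_force: 25.0
```

Emit:
drive_tool --increments '[[[0.0,0,0,0.04,0],[0.0,0,0,0.08,0],[0.0,0,0,0.11,0],[0.0,0,0,0.11,0]]]'

```text
time_s: 21.3
tcp_pos: [0.5513, 0.0014, 0.1253]
eef_rot: [180.0, -0.0, -89.9]
contact_force: [0.2, 1.0, -1.2]
gripper_width: 0.0517
gripper_force: 25.0
```

Emit:
drive_tool --increments '[[[0.0,0,0.002,0.015,0],[0.0,0,0.002,0.03,0],[0.0,0,0.002,0.03,0]]]'

```text
time_s: 21.68
tcp_pos: [0.5512, 0.0015, 0.122]
eef_rot: [180.0, -0.0, -89.9]
contact_force: [0.1, -0.1, -1.0]
gripper_width: 0.0513
gripper_force: 25.0
```

Emit:
drive_tool --increments '[[[0.0,0,0,0.015,0],[0.0,0,0,0.025,0],[0.0,0,0,0.025,0]]]'

```text
time_s: 22.05
tcp_pos: [0.5512, 0.0015, 0.119]
eef_rot: [180.0, -0.0, -89.9]
contact_force: [0.2, 0.1, -1.8]
gripper_width: 0.0519
gripper_force: 25.0
```

Emit:
drive_tool --increments '[[[0.0,0,0,0.01,0],[0.0,0,0,0.02,0],[0.0,0,0,0.02,0]]]'

```text
time_s: 22.42
tcp_pos: [0.5513, 0.0016, 0.1167]
eef_rot: [-180.0, 0.0, -89.9]
contact_force: [1.3, 1.4, -0.9]
gripper_width: 0.0518
gripper_force: 25.0
```

Emit:
drive_tool --increments '[[[0.0,0,0,0.01,0],[0.0,0,0,0.02,0],[0.0,0,0,0.02,0]]]'

```text
time_s: 22.8
tcp_pos: [0.5515, 0.0017, 0.1143]
eef_rot: [-180.0, 0.0, -89.9]
contact_force: [-0.5, 2.4, -0.3]
gripper_width: 0.0519
gripper_force: 25.0
```

Emit:
drive_tool --increments '[[[0.0,0,0,0.01,0],[0.0,0,0,0.018,0],[0.0,0,0,0.018,0]]]'

```text
time_s: 23.18
tcp_pos: [0.5515, 0.0017, 0.1124]
eef_rot: [-180.0, 0.0, -89.9]
contact_force: [-0.6, 2.8, 2.7]
gripper_width: 0.0517
gripper_force: 25.0
```

Emit:
drive_tool --increments '[[[0.0,0,0,0.006,0],[0.0,0,0,0.01,0],[0.0,0,0,0.01,0]]]'

```text
time_s: 23.55
tcp_pos: [0.5515, 0.0017, 0.1115]
eef_rot: [-180.0, 0.0, -89.9]
contact_force: [-0.8, 4.8, 6.9]
gripper_width: 0.052
gripper_force: 25.0
```

Emit:
drive_tool --increments '[[[0.6,0,0,-0.008,0],[0.6,0,0,-0.008,0],[0.6,0,0,-0.008,0],[0.6,0,0,-0.3,0],[0.6,0,0,-0.55,0]]]'

```text
time_s: 24.18
tcp_pos: [0.551, 0.0012, 0.1775]
eef_rot: [179.9, -0.0, -89.9]
contact_force: [0.7, -0.8, 0.1]
gripper_width: 0.07
gripper_force: 0.0
```

Emit:
drive_tool --increments '[[[0.6,0.3,0.1,-0.05,0],[0.6,0.7,0.25,-0.05,0],[0.6,1,0.38,-0.05,0],[0.6,1,0.38,-0.05,0]]]'

```text
time_s: 24.68
tcp_pos: [0.5045, -0.1206, 0.1828]
eef_rot: [180.0, -0.0, -90.1]
contact_force: [0.0, 0.2, -0.8]
gripper_width: 0.0702
gripper_force: 0.0
```

Emit:
drive_tool --increments '[[[0.6,0.4,0.15,0,0],[0.6,0.9,0.38,0,0],[0.6,1,0.38,0,0],[0.6,1,0.38,0,0],[0.6,1,0.38,0,0]]]'

```text
time_s: 25.3
tcp_pos: [0.4611, -0.238, 0.1828]
eef_rot: [180.0, 0.0, -89.9]
contact_force: [0.6, 0.5, -0.1]
gripper_width: 0.0702
gripper_force: 0.0
```

```bash
python3 st.py
python3 - <<'E'
from h import *
m=camera_model("wrist");im=capture("wrist")[:,:,::-1].copy();cv2.imwrite("pics/w4.png",im)
q=proj(m,[[.459,-.253,.022]])[0];print(q)
x,y=int(q[0]),int(q[1]);h=50
im2=capture("side")[:,:,::-1]
y0=max(0,y-h);c=im[y0:y0+2*h,x-h:x+h];print(x-h,y0)
cv2.imwrite("pics/c6.png",np.hstack([cv2.resize(c,(500,500),interpolation=cv2.INTER_CUBIC),cv2.resize(im2[140:200,220:256],(300,500),interpolation=cv2.INTER_CUBIC)]))
E
```

```text
[ 0.4611 -0.238   0.1828] [ 0.6   0.54 -0.08] [ 0.137 -0.003  0.013] [ -5.6   8.4 -23.3  -0.  -58.2   5.8] 25.3
[263.56991577 168.78049282]
213 118
```

View pics/c6.png

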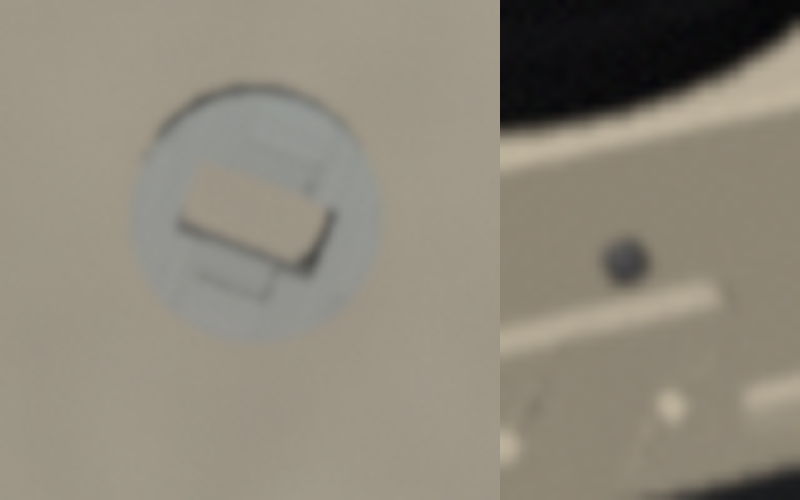

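Left: the cap's top face is centred at about (264,161), with the slot running down to the right. In the right half the arm hides the spindle.

Run:
```python
from h import *
m=camera_model("wrist");f=lambda a:np.array(a)/5+[213,118]
print(plane(m,f([256,215]),.022).round(4))
for a in ([(205,162),(334,212)],[(180,226),(303,272)],[(180,222),(205,162)],[(308,270),(334,212)],[(195,275),(265,300)]):
    P=plane(m,f(a),.022);d=P[1]-P[0];print(np.degrees(np.arctan2(d[1],d[0])),np.linalg.norm(d))
m2=camera_model("wrist")
```

```text
[[ 0.4585 -0.2606  0.022 ]]
158.931016496897 0.027200106216176932
159.36443296198948 0.026098032958871295
-112.62380720324157 0.012893200726224704
-112.84960888845563 0.012706983886110326
160.08597886930474 0.014875630241824716
```

Emit:
drive_tool --increments '[[[0.6,0.188,0.022,0.3,-0.03],[0.6,0.188,0.022,0.6,-0.06],[0.6,0.188,0.022,0.7,-0.09],[0.6,0.188,0.022,0.7,-0.1117],[0.6,0.188,0.022,0.7,-0.1117]]]'

```text
time_s: 26.02
tcp_pos: [0.4584, -0.2605, 0.0988]
eef_rot: [180.0, 0.0, -49.6]
contact_force: [0.3, 0.8, -0.0]
gripper_width: 0.0698
gripper_force: 0.0
```

Emit:
drive_tool --increments '[[[0.6,0,0,0.4,0],[0.6,0,0,0.686,0],[0.6,0,0,0.686,0],[0.6,0,0,0.686,0]]]'

```text
time_s: 26.52
tcp_pos: [0.459, -0.2613, 0.0178]
eef_rot: [-180.0, -0.1, -49.7]
contact_force: [1.2, 0.4, -0.4]
gripper_width: 0.0701
gripper_force: 0.0
```

Emit:
drive_tool --increments '[[[-0.1,0,0,0,0],[-0.1,0,0,0,0],[-0.1,0,0,0,0],[-0.1,0,0,0,0]]]' --squeeze 8

```text
time_s: 27.02
tcp_pos: [0.4587, -0.2614, 0.0175]
eef_rot: [-179.9, -0.1, -49.7]
contact_force: [-0.2, 2.5, 6.7]
gripper_width: 0.0495
gripper_force: 8.0
```

Emit:
drive_tool --increments '[[[0.5,0,0,0,0],[0.5,0,0,0,0],[0.5,0,0,0,0.125],[0.5,0,0,0,0.125],[0.5,0,0,0,0.125]]]'

```text
time_s: 27.65
tcp_pos: [0.4577, -0.2613, 0.0164]
eef_rot: [180.0, 0.0, -82.3]
contact_force: [0.7, -0.7, -0.1]
gripper_width: 0.0655
gripper_force: 0.0
```

Emit:
drive_tool --increments '[[[0.5,0,0,0,0.13],[0.5,0,0,0,0.13],[0.5,0,0,0,0.13],[0.5,0,0,0,0.13],[0.5,0,0,0,0.13]]]'

```text
time_s: 28.28
tcp_pos: [0.4577, -0.2613, 0.0164]
eef_rot: [180.0, -0.0, -128.9]
contact_force: [0.8, -0.2, -0.4]
gripper_width: 0.0658
gripper_force: 0.0
```

Emit:
drive_tool --increments '[[[-0.1,0,0,0,0],[-0.1,0,0,0,0],[-0.1,0,0,0,0],[-0.1,0,0,0,0]]]' --squeeze 40

```text
time_s: 28.78
tcp_pos: [0.4577, -0.2612, 0.0165]
eef_rot: [180.0, -0.0, -128.7]
contact_force: [-0.8, -0.4, -1.3]
gripper_width: 0.049
gripper_force: 40.0
```

Emit:
drive_tool --increments '[[[-0.1,0,0,-0.3,0],[-0.1,0,0,-0.8,0],[-0.1,0,0,-1,0],[-0.1,0,0,-1,0]]]'

```text
time_s: 29.28
tcp_pos: [0.4592, -0.2615, 0.1387]
eef_rot: [-179.8, 0.1, -128.7]
contact_force: [0.2, 0.3, -2.6]
gripper_width: 0.0494
gripper_force: 40.0
```

Emit:
drive_tool --increments '[[[-0.1,-0.3,0.13,-0.4,0],[-0.1,-0.7,0.3,-0.45,0],[-0.1,-0.902,0.39,-0.45,0],[-0.1,-0.902,0.39,-0.45,0]]]'

```text
time_s: 29.78
tcp_pos: [0.4888, -0.1459, 0.1892]
eef_rot: [179.9, -0.0, -128.6]
contact_force: [0.0, -0.8, -1.4]
gripper_width: 0.0493
gripper_force: 40.0
```

Emit:
drive_tool --increments '[[[-0.1,-0.3,0.13,0,0],[-0.1,-0.7,0.3,0,0],[-0.1,-0.902,0.39,0,0],[-0.1,-0.902,0.39,0,0]]]'

```text
time_s: 30.28
tcp_pos: [0.5201, -0.0329, 0.1892]
eef_rot: [179.9, -0.1, -128.6]
contact_force: [-0.6, -0.8, -2.4]
gripper_width: 0.0492
gripper_force: 40.0
```

Emit:
drive_tool --increments '[[[-0.1,-0.3,0.13,0,-0.03],[-0.1,-0.7,0.3,0,-0.06],[-0.1,-0.902,0.39,0,-0.09],[-0.1,-0.902,0.39,0,-0.12],[-0.1,-0.902,0.39,0,-0.1383]]]'

```text
time_s: 30.9
tcp_pos: [0.5509, 0.079, 0.1892]
eef_rot: [179.9, -0.0, -78.6]
contact_force: [-0.5, 0.1, -1.9]
gripper_width: 0.0491
gripper_force: 40.0
```

Run:
```python
from h import *
capture("top");capture("top")
s=r.get_state();print(s['tcp_pos'].round(4),s['eef_rot'].round(2),s['contact_force'])
m=camera_model("wrist");im=capture("wrist")[:,:,::-1].copy();cv2.imwrite("pics/w5.png",im)
np.savez("w5.npz",K=m["camera_matrix"],k1=m["k1"],rvec=m["rvec"],tvec=m["tvec"],tcp=s['tcp_pos'])
q=proj(m,[[.551,.002,.131],list(s['tcp_pos']+[0,0,.0055])]);print(q)
x,y=q[0].astype(int);x2,y2=q[1].astype(int)
a=im[max(0,y-40):max(0,y-40)+80,x-40:x+40];b=im[y2-50:y2+50,x2-50:x2+50];print(x-40,max(0,y-40),x2-50,y2-50)
cv2.imwrite("pics/c7.png",np.hstack([cv2.resize(a,(400,400),interpolation=cv2.INTER_CUBIC),cv2.resize(b,(400,400),interpolation=cv2.INTER_CUBIC)]))
```

```text
[0.5509 0.0788 0.1895] [ 1.7988e+02 -3.0000e-02 -7.8890e+01] [ 0.11624847  0.15258107 -1.16999295]
[[284.56782042 109.44602119]
 [261.30034058 267.85054682]]
244 69 211 217
```

View pics/c7.png

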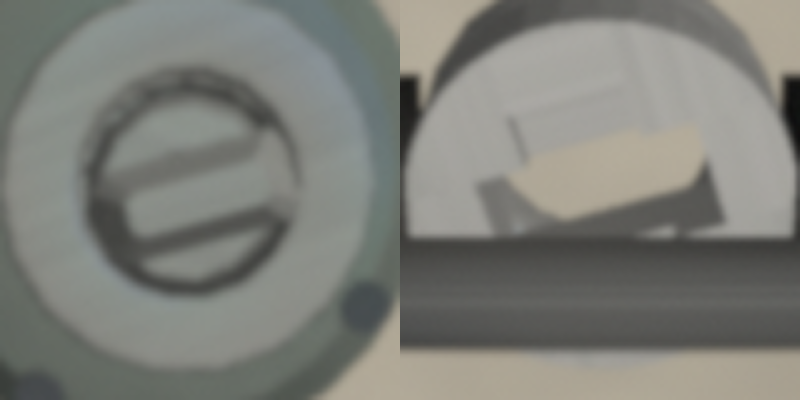

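Left: the washer is on the spindle and the head is tilted about 17° in the image. Right: the held cap's slot is at a similar tilt. I'll compute both world angles.

Run:
```python
from h import *
m=dict(np.load("w5.npz"));m['k1']=float(m['k1'])
f=lambda a:np.array(a)/5+[244,69]
g=lambda a:(np.array(a)-[400,0])/4+[211,217]
def ang(p,z):
    P=plane(m,p,z);d=P[1]-P[0];return (np.degrees(np.arctan2(d[1],d[0]))%180).round(1),np.linalg.norm(d).round(4)
print("head");[print(ang(f(a),.129)) for a in ([(100,193),(262,133)],[(130,195),(258,155)],[(140,247),(290,205)],[(120,223),(280,175)])]
print("slot");[print(ang(g(a),.195)) for a in ([(475,183),(705,122)],[(510,118),(620,82)],[(475,183),(500,232)],[(703,122),(724,220)],[(510,118),(528,162)])]
print("washer centre",plane(m,f((188,184)),.1045), "shaft/head",plane(m,f((197,193)),.131))
print("cap centre x", plane(m,g(([602,190])),.195))
```

```text
headTraceback (most recent call last):
  File "<stdin>", line 7, in <module>
  File "<stdin>", line 6, in ang
  File "h.py", line 10, in plane
    c,d=ray(m,px);return c+d*((z-c[2])/d[:,2])[:,None]
        ~~~^^^^^^
  File "h.py", line 4, in ray
    K=np.array(m["camera_matrix"],float);R=cv2.Rodrigues(np.array(m["rvec"],float))[0]
               ~^^^^^^^^^^^^^^^^^
KeyError: 'camera_matrix'
```

Run:
```python
from h import *
m=dict(np.load("w5.npz"));m['k1']=float(m['k1']);m['camera_matrix']=m['K']
f=lambda a:np.array(a)/5+[244,69]
g=lambda a:(np.array(a)-[400,0])/4+[211,217]
def ang(p,z):
    P=plane(m,p,z);d=P[1]-P[0];return (np.degrees(np.arctan2(d[1],d[0]))%180).round(1),np.linalg.norm(d).round(4)
print("head");[print(ang(f(a),.129)) for a in ([(100,193),(262,133)],[(130,195),(258,155)],[(140,247),(290,205)],[(120,223),(280,175)])]
print("slot");[print(ang(g(a),.195)) for a in ([(475,183),(705,122)],[(510,118),(620,82)],[(475,183),(500,232)],[(703,122),(724,220)],[(510,118),(528,162)])]
print("washer centre",plane(m,f((188,184)),.1045), "shaft/head",plane(m,f((197,193)),.131))
print("cap centre x", plane(m,g(([602,190])),.195))
```

```text
head
(np.float64(31.1), np.float64(0.0217))
(np.float64(28.3), np.float64(0.0169))
(np.float64(26.7), np.float64(0.0198))
(np.float64(27.7), np.float64(0.0211))
slot
(np.float64(27.6), np.float64(0.0299))
(np.float64(30.9), np.float64(0.0144))
(np.float64(124.0), np.float64(0.0076))
(np.float64(113.6), np.float64(0.0141))
(np.float64(120.3), np.float64(0.0064))
washer centre [[5.51537372e-01 3.13674899e-04 1.04500000e-01]] shaft/head [[0.55196027 0.00103773 0.131     ]]
cap centre x [[0.55121111 0.07686472 0.195     ]]
```

Emit:
drive_tool --increments '[[[-0.1,0.3,0.06,0,0],[-0.1,0.63,0.1235,0,0],[-0.1,0.63,0.1235,0.2,0],[-0.1,0.63,0.1235,0.32,0],[-0.1,0.63,0.1235,0.32,0]]]'

```text
time_s: 31.68
tcp_pos: [0.5505, 0.0025, 0.1509]
eef_rot: [179.8, -0.0, -79.0]
contact_force: [0.1, 0.2, -1.7]
gripper_width: 0.0491
gripper_force: 40.0
```

Emit:
drive_tool --increments '[[[-0.1,0,0,0.02,0],[-0.1,0,0,0.04,0],[-0.1,0,0,0.05,0],[-0.1,0,0,0.05,0]]]'

```text
time_s: 32.17
tcp_pos: [0.5514, 0.003, 0.1464]
eef_rot: [-180.0, -0.0, -78.9]
contact_force: [0.3, 0.3, -1.7]
gripper_width: 0.0493
gripper_force: 40.0
```

Emit:
drive_tool --increments '[[[-0.1,0.009,0.003,0.015,0],[-0.1,0.009,0.003,0.03,0],[-0.1,0.009,0.003,0.04,0],[-0.1,0.009,0.003,0.04,0]]]'

```text
time_s: 32.67
tcp_pos: [0.5512, 0.0017, 0.1413]
eef_rot: [180.0, -0.0, -78.9]
contact_force: [0.1, -0.5, -1.5]
gripper_width: 0.049
gripper_force: 40.0
```

Emit:
drive_tool --increments '[[[-0.1,0,0,0.015,0],[-0.1,0,0,0.025,0],[-0.1,0,0,0.025,0]]]'

```text
time_s: 33.05
tcp_pos: [0.5512, 0.0018, 0.1383]
eef_rot: [180.0, -0.0, -78.9]
contact_force: [-0.4, 0.2, -2.1]
gripper_width: 0.0487
gripper_force: 40.0
```

Now the head should enter the slot, so I'll use small steps.

Emit:
drive_tool --increments '[[[-0.1,0,0,0.008,0],[-0.1,0,0,0.015,0],[-0.1,0,0,0.015,0]]]'

```text
time_s: 33.42
tcp_pos: [0.5512, 0.0017, 0.1365]
eef_rot: [180.0, -0.0, -78.9]
contact_force: [-0.3, 0.3, -1.7]
gripper_width: 0.049
gripper_force: 40.0
```

Emit:
drive_tool --increments '[[[-0.1,0,0,0.008,0],[-0.1,0,0,0.015,0],[-0.1,0,0,0.015,0]]]'

```text
time_s: 33.8
tcp_pos: [0.5512, 0.0018, 0.1348]
eef_rot: [180.0, -0.0, -78.9]
contact_force: [0.2, 0.2, -1.8]
gripper_width: 0.0489
gripper_force: 40.0
```

Emit:
drive_tool --increments '[[[-0.1,0,0,0.01,0],[-0.1,0,0,0.02,0],[-0.1,0,0,0.02,0]]]'

```text
time_s: 34.17
tcp_pos: [0.5512, 0.0017, 0.1323]
eef_rot: [180.0, -0.0, -78.9]
contact_force: [-1.0, -0.5, -2.2]
gripper_width: 0.0494
gripper_force: 40.0
```

Emit:
drive_tool --increments '[[[-0.1,0,0,0.01,0],[-0.1,0,0,0.02,0],[-0.1,0,0,0.02,0]]]'

```text
time_s: 34.55
tcp_pos: [0.5512, 0.0018, 0.1299]
eef_rot: [180.0, -0.0, -78.9]
contact_force: [0.6, 0.6, -1.5]
gripper_width: 0.0493
gripper_force: 40.0
```

Emit:
drive_tool --increments '[[[-0.1,0,0,0.01,0],[-0.1,0,0,0.025,0],[-0.1,0,0,0.025,0]]]'

```text
time_s: 34.92
tcp_pos: [0.5511, 0.0017, 0.1268]
eef_rot: [180.0, -0.0, -78.9]
contact_force: [-0.2, -0.0, -1.9]
gripper_width: 0.049
gripper_force: 40.0
```

Emit:
drive_tool --increments '[[[-0.1,0,0,0.01,0],[-0.1,0,0,0.025,0],[-0.1,0,0,0.025,0]]]'

```text
time_s: 35.3
tcp_pos: [0.5511, 0.0017, 0.1238]
eef_rot: [180.0, -0.0, -78.9]
contact_force: [-0.0, 0.0, -2.2]
gripper_width: 0.0492
gripper_force: 40.0
```

Emit:
drive_tool --increments '[[[-0.1,0,0,0.01,0],[-0.1,0,0,0.02,0],[-0.1,0,0,0.02,0]]]'

```text
time_s: 35.67
tcp_pos: [0.5513, 0.0018, 0.1216]
eef_rot: [180.0, -0.0, -78.9]
contact_force: [0.2, -0.1, -1.3]
gripper_width: 0.049
gripper_force: 40.0
```

Emit:
drive_tool --increments '[[[-0.1,0,0,0.006,0],[-0.1,0,0,0.012,0],[-0.1,0,0,0.012,0]]]'

```text
time_s: 36.05
tcp_pos: [0.5514, 0.0017, 0.1205]
eef_rot: [-180.0, -0.0, -78.9]
contact_force: [-1.4, 0.2, 3.7]
gripper_width: 0.0488
gripper_force: 40.0
```

Emit:
drive_tool --increments '[[[-0.1,0,0,0.005,0],[-0.1,0,0,0.01,0],[-0.1,0,0,0.015,0],[-0.1,0,0,0.02,0],[-0.1,0,0,0.025,0]]]'

```text
time_s: 36.67
tcp_pos: [0.5514, 0.0018, 0.1176]
eef_rot: [-180.0, -0.0, -78.9]
contact_force: [-4.3, 0.4, 8.0]
gripper_width: 0.0493
gripper_force: 40.0
```

Emit:
drive_tool --increments '[[[-0.1,-0.001,0.004,0.005,0],[-0.1,-0.001,0.004,0.01,0],[-0.1,-0.001,0.004,0.015,0],[-0.1,-0.001,0.004,0.02,0],[-0.1,-0.001,0.004,0.02,0]]]'

```text
time_s: 37.3
tcp_pos: [0.5513, 0.0018, 0.1156]
eef_rot: [-179.9, -0.0, -78.9]
contact_force: [-3.1, 1.1, 9.0]
gripper_width: 0.0492
gripper_force: 40.0
```

Emit:
drive_tool --increments '[[[-0.1,0,0.003,0.005,0],[-0.1,0,0.003,0.01,0],[-0.1,0,0.003,0.015,0],[-0.1,0,0.003,0.018,0],[-0.1,0,0.003,0.018,0]]]'

```text
time_s: 37.92
tcp_pos: [0.5513, 0.0018, 0.1139]
eef_rot: [-179.9, -0.0, -78.9]
contact_force: [-2.6, -0.2, 11.5]
gripper_width: 0.0492
gripper_force: 40.0
```

Emit:
drive_tool --increments '[[[-0.1,0,0.002,0.005,0],[-0.1,0,0.002,0.01,0],[-0.1,0,0.002,0.013,0],[-0.1,0,0.002,0.013,0]]]'

```text
time_s: 38.42
tcp_pos: [0.5513, 0.0018, 0.1125]
eef_rot: [-179.9, -0.0, -78.9]
contact_force: [-3.0, 0.1, 13.1]
gripper_width: 0.049
gripper_force: 40.0
```

Emit:
drive_tool --increments '[[[-0.1,0,0,0,-0.01],[-0.1,0,0,0,-0.03],[-0.1,0,0,0,-0.05],[-0.1,0,0,0,-0.05]]]'

```text
time_s: 38.92
tcp_pos: [0.5521, 0.0023, 0.1128]
eef_rot: [-179.8, -0.1, -60.8]
contact_force: [-1.7, 2.4, 11.6]
gripper_width: 0.049
gripper_force: 40.0
```

```bash
python3 st.py
```

```text
[0.5521 0.0023 0.1128] [-1.65  2.41 11.63] [0.784 0.646 0.144] [ 20.6  15.6 -24.5   0.1 -49.7   8.6] 38.925
```

Emit:
drive_tool --increments '[[[-0.1,0,0,0,-0.02],[-0.1,0,0,0,-0.04],[-0.1,0,0,0,-0.06],[-0.1,0,0,0,-0.08],[-0.1,0,0,0,-0.08]]]'

```text
time_s: 39.55
tcp_pos: [0.552, 0.0022, 0.1127]
eef_rot: [-179.9, -0.2, -32.0]
contact_force: [-0.3, 1.7, 11.5]
gripper_width: 0.049
gripper_force: 40.0
```

```bash
python3 st.py
```

```text
[0.552  0.0022 0.1127] [-0.33  1.7  11.51] [0.567 0.674 0.203] [ 20.6  15.6 -24.6   0.1 -49.7  37.4] 39.55
```

Emit:
drive_tool --increments '[[[-0.1,0,0,0,-0.03],[-0.1,0,0,0,-0.055],[-0.1,0,0,0,-0.08],[-0.1,0,0,0,-0.1],[-0.1,0,0,0,-0.12]]]'

```text
time_s: 40.17
tcp_pos: [0.5524, 0.0021, 0.1128]
eef_rot: [180.0, -0.3, 11.4]
contact_force: [0.6, 0.4, 10.5]
gripper_width: 0.049
gripper_force: 40.0
```

Run:
```python
from h import *
exec(open("st.py").read())
im=capture("wrist")[:,:,::-1].copy();cv2.imwrite("pics/w6.png",im)
m=camera_model("wrist");q=proj(m,[list(s['tcp_pos']+[0,0,.0055])])[0];x,y=q.astype(int)
im2=capture("side")[:,:,::-1]
cv2.imwrite("pics/c8.png",np.hstack([cv2.resize(im[y-55:y+45,x-50:x+50],(400,400),interpolation=cv2.INTER_CUBIC),cv2.resize(im2[120:200,200:280],(400,400),interpolation=cv2.INTER_CUBIC)]))
```

```text
[0.5524 0.0021 0.1128] [ 0.64  0.36 10.53] [ 0.04   0.023 -0.135] [ 20.6  15.6 -24.5   0.1 -49.6  80.7] 40.175
```

View pics/c8.png

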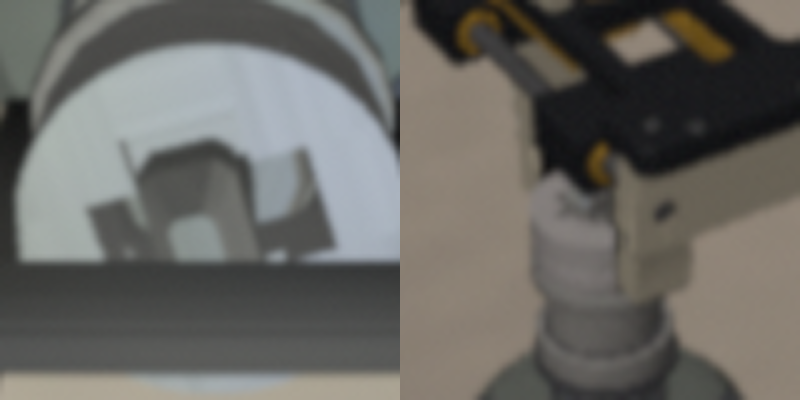

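The head now lies across the slot over the recess. I'll ease the cap up.

Emit:
drive_tool --increments '[[[-0.1,0,0,-0.007,0],[-0.1,0,0,-0.014,0],[-0.1,0,0,-0.021,0],[-0.1,0,0,-0.028,0],[-0.1,0,0,-0.028,0]]]'

```text
time_s: 40.9
tcp_pos: [0.5524, 0.0021, 0.1159]
eef_rot: [180.0, -0.3, 11.2]
contact_force: [0.3, -0.3, 8.3]
gripper_width: 0.049
gripper_force: 40.0
```

Emit:
drive_tool --increments '[[[-0.1,0,0,-0.006,0],[-0.1,0,0,-0.01,0],[-0.1,0,0,-0.01,0]]]'

```text
time_s: 41.28
tcp_pos: [0.5524, 0.002, 0.1169]
eef_rot: [180.0, -0.3, 11.1]
contact_force: [0.8, -0.1, 6.5]
gripper_width: 0.0489
gripper_force: 40.0
```

Emit:
drive_tool --increments '[[[-0.1,0,0,-0.006,0],[-0.1,0,0,-0.01,0],[-0.1,0,0,-0.01,0]]]'

```text
time_s: 41.65
tcp_pos: [0.5523, 0.0021, 0.1176]
eef_rot: [180.0, -0.2, 11.1]
contact_force: [5.0, -1.1, 1.5]
gripper_width: 0.0489
gripper_force: 40.0
```

The force has passed to the head, so I can release.

Emit:
drive_tool --increments '[[[0.6,0,0,0,0],[0.6,0,0,0,0],[0.6,0,0,0,0],[0.6,0,0,-0.3,0],[0.6,0,0,-0.7,0]]]'

```text
time_s: 42.28
tcp_pos: [0.549, 0.0014, 0.2004]
eef_rot: [180.0, 0.2, 11.1]
contact_force: [0.7, 0.5, 0.6]
gripper_width: 0.07
gripper_force: 0.0
```

Emit:
drive_tool --increments '[[[0.6,-0.4,0,-0.1,0],[0.6,-0.8,0,-0.1,0],[0.6,-0.8,0,-0.1,0],[0.6,-0.8,0,-0.1,0]]]'

```text
time_s: 42.78
tcp_pos: [0.4561, -0.0167, 0.2132]
eef_rot: [-180.0, -0.1, 11.1]
contact_force: [-0.0, -1.0, -0.0]
gripper_width: 0.0702
gripper_force: 0.0
```

Run:
```python
from h import *
exec(open("st.py").read())
m=camera_model("wrist");im=capture("wrist")[:,:,::-1].copy();cv2.imwrite("pics/w7.png",im)
q=proj(m,[[.5512,.002,.122]])[0];x,y=q.astype(int);y=max(50,y)
im2=capture("side")[:,:,::-1]
cv2.imwrite("pics/c9.png",np.hstack([cv2.resize(im[y-50:y+50,x-50:x+50],(400,400),interpolation=cv2.INTER_CUBIC),cv2.resize(im2[130:210,200:280],(400,400),interpolation=cv2.INTER_CUBIC)]))
```

```text
[ 0.4561 -0.0167  0.2132] [-0.02 -1.   -0.01] [-0.02  -0.048  0.035] [ 22.8   0.6 -27.8   0.  -61.6  78.3] 42.775
```

View pics/c9.png

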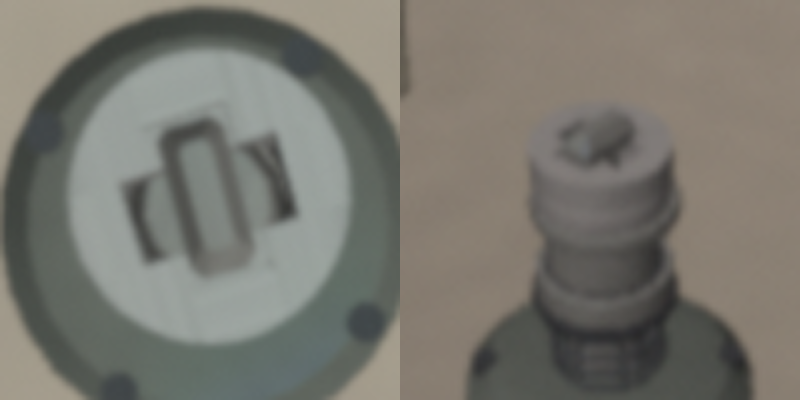

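The cap is locked: the head lies in the recess, square to the slot within about 5°, and the stack is upright. I'm handing in.

```bash
python3 -c "
from plant import job
print(job.close_job())"
```

```text
the job is handed in; nothing more can be done
None
```

I put the spacer, washer and cap back on the spindle in order and handed the job in at about 43 s. The last pictures show the cap locked under the head; the hand-in gave no verdict. The highest press I read was about 15 N, and I kept clear of the clay disc and the big ring.

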